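Slide the mirror board home and latch it

ROBOT

A 6-joint arm with a two-finger parallel gripper is mounted at the origin on a cart in front of the work surface, level with it; the furniture and walls round the work are solid. World frame = base frame: x ahead of the robot, y to its left, z up, the work surface at z = 0. Lengths are in m, angles in degrees, forces in N, time in s.
With the tool pointing down it reaches from about 0.3 to 0.75 m from the base axis. Payload 8.5 kg.
Tool frame: the origin (TCP) lies at the very end of the fingers, on their centre line; the grasp point (between the pads) lies 19 mm behind it; z points along the fingers, y is the line along which they close (so a half turn about z gives the same grasp; the last joint's range is limited). The gripper opens to 85 mm and grips with 20 to 120 N. Pads are 22 mm wide; open, the fingers measure 114 mm over their backs; the gripper's body (76 mm by 85 mm) begins 54 mm behind the grasp point. The pads swing forward as they close: fully open they stand 13 mm farther back than shut.
Start: joints at [-84.127, 21.807, 74.336, -0, 83.858, -12.336], TCP at [0.172, -0.522, 0.231] pointing down, gripper open.
Joint ranges: [-178.18, 178.18], [-50.72, 133.34], [12.68, 142.11], [-81.47, 261.47], [9.98, 163.14], [-165.26, 165.26]. Speed limits (degrees/s): [136.94, 136.94, 180, 180, 180, 180].

INTERFACE

Orientations are given as a 3x3 rotation matrix whose columns are the frame's x, y, z axes.
In Python, from rig import env, imaging gives the robot as it stands. The module is installed in compiled form; this text tells all that it offers.
- The arm moves only by the tool arm_command, never from a script. Its arguments are lists of equal length, an entry for each row: "turn": the turn, a rotation vector about the tool's x, y, z in units of 5 degrees (1.0 is 5 degrees), a list of three; "xyz": the shift along the tool's x, y, z in units of 50 mm (1.0 is 50 mm), a list of three; "claw": the finger opening in mm, from 0 to 85.4. A call has 1 to 12 rows; each row shifts and turns the commanded pose from where the row before left it, along the tool's axes as they then stand; what a row does not reach is not made up. A row lasts 1/10 s, in which the tool goes at most 50 mm and 8.59 degrees, less where a joint would pass 70% of its speed; a pose out of reach is approached as far as the arm can. A call is refused whole if a number of a shift passes 1 or a number of a turn 1, either way. A call with a gripper value outside its range is refused whole. The fingers move at their own pace and stop on an object; "squeeze" is the grip in N (left out, the last holds). Time passes only in rows, so rows that do not move let the fingers close. It gives the time, the measured TCP pose, the force, the opening and the grip force at its end, in the units of the state.
- env.observe(): the state, without advancing time (a new reading comes with each control period).
- imaging.get_image(name): name is "scene" or "top"; returns (picture, depth): 480x640x3 uint8, blue, green, red; 480x640 float32, m along the optical axis (not along the pixel's ray), 0 where there is no reading.
- imaging.camera_info(name): a dict with "camera_matrix" (3x3 intrinsics, pixels), "rvec" (rotation vector, rad) and "tvec" (3), from world to camera coordinates, as OpenCV has them. Camera axes: x right, y down, z forward; pixel columns grow to the right and rows downward; lengths in m; the calibration is good to about 2 mm. A picture is of the moment at which its call begins. camera_info takes no time and is no camera call.
- env.close_job(): hands the job in; it is judged then, once.
The state is a dict: "time_s": time; "q": joint angles; "qvel": joint speeds; "joint_efforts": joint torques, N m; "position": TCP position; "tool_rot": TCP orientation; "ft_force": force on the tool from outside, world axes, zero at the start; "wrist_torque": the same for the moment, N m; "grip_width": finger opening in m; "gripper_force": force on a finger pad.
Only numpy, scipy, OpenCV 4.12 (cv2) and the standard library are available. Lean on these libraries where they do the work, as an engineer would, in place of code of your own. Each camera call takes 0.05 s, during which the arm holds its last target. There are 200 camera calls.

TASK

With a fingertip, push the blue mirror board along its rails, away from the end with its upright tab, until you feel it drop into the locating notches and sit fully down. Then push the red latch arm round until it lies fully across the board. Do not lift the board off its rails, do not latch before it is down, and leave everything else on the desk where it is.

Things in the scene. Friction and masses are not known exactly. Their poses are not given: they have to be found in the camera images.
- rail_base: Fixed dark bed 290 x 112 mm (x -175 to 115). Origin at desk level under the board's home place; x = sliding direction along the rails, y across, z up. Rail tops at z 28 mm, y +-34.5; grey side fences, outer faces y +-49.5, tops z 39.5, leave the board 1.5 mm play each side; a grey end stop at x 96 to 104 is 44 mm high.
- seat (a point): Where the board's origin lies when it is home: 21 mm above the desk at x = y = 0 of the bed, same axes. The rails' four notches lie at x = +-55 mm of it, each 14 mm long, 7 mm deep, with square ends: after the drop the board has +-2 mm of play, and pushing on meets a firm stop.
- board: Loose blue board 140 x 80 x 8 mm on four 8 mm brass lugs, black mirror mount fixed on it (x -36 to 7, top z 62 mm). Origin: middle, at the lugs' undersides; x = sliding direction. Starts riding on the rails (origin 28 mm above the desk), 50 to 90 mm short of home; 2 to 8 N slides it. Pushed at 30 mm/s or less it drops 7 mm into the notches by itself.
- push_tab (a point): Centre of the rear face of the blue upright tab at the board's trailing end, 70 mm behind the board's origin (its -x) and 34 mm above the lugs' undersides. The tab is 50 mm wide across the rails, 6 mm thick, and stands 30 mm above the board's top (z 16 to 46 mm of the board).
- latch (a joint): Red latch arm on a vertical pin, rad: 0 = open, arm along the bed's +x beside it; grows counter-clockwise from above to 1.571 = closed at its stop, arm along the bed's +y across the board. Starts at 0 to 0.25, stays where left; 1 to 2 N at the peg turns it. It clears a board that is home by 4.5 mm; a riding board blocks it.
- latch_pivot (a point): On the latch's pin axis, at mid-height of the arm (47.5 mm above the desk): x = 35, y = -68 mm of the rail bed.
- latch_peg (a point): Centre of the black upright peg (12 mm thick, 22 mm high, from 53.5 to 75.5 mm above the desk) on the latch arm, 45 mm from the pin axis. The arm is a bar 14 mm wide, from 41.5 to 53.5 mm above the desk, ending 55 mm from the pin axis.
- objective: Bystander: white objective with a blue ring, 28 mm wide, 44 mm high, standing beside the rails; origin at its foot. Leave alone.
- lens_cap: Bystander: black lens cap, 42 mm wide, 8 mm high, beside the rails; origin at its underside. Leave alone.
- red_driver: Bystander: red screwdriver, 133 mm long, lying. Leave alone.
- eyepiece: Bystander: black and silver eyepiece, 34 mm wide, 50 mm high, standing. Leave alone.
- fork: Bystander: flat black clamping fork, 22 x 64 x 8 mm. Leave alone.
- carton: Bystander: small white and blue carton, 37 x 50 x 72 mm, standing. Leave alone.
- tape: Bystander: roll of white tape, 64 mm wide, 19 mm high, lying. Leave alone.

How it is judged (in metres and radians):
On the way, in this order (a step that is already met when the one before it is completed fails the run):
1. the board has dropped into its notches while the latch is still open (z of board in the frame of seat below 0.0025 m and horizontal distance between board and seat below 0.005 m and value of joint latch below 0.6 rad), for 0.2 s.
2. the latch has been swung across the board (value of joint latch above 1.4 rad), for 0.2 s.
At the end, for the whole second after the job is handed in: The board lies level (within 0.03 rad) and at rest in its notches, its origin within 5 mm of the seat sideways and no more than 2.5 mm above it, and the latch arm is turned across it (joint above 1.4 rad) (z of board in the frame of seat below 0.0025 m and horizontal distance between board and seat below 0.005 m and angle between board's own z axis and vertical below 0.03 rad and linear speed of board below 0.02 m/s and value of joint latch above 1.4 rad); the robot touches nothing.
It fails at once if the board is lifted off its rails (more than 12 mm above riding height) or tipped by more than 0.25 rad (z of board in the frame of seat above 0.019 m or angle between board's own z axis and vertical above 0.25 rad).
It fails at once if the latch is swung before the board is down (value of joint latch above 0.9 rad and z of board in the frame of seat above 0.005 m).
It fails at once if a bystander is moved by more than 15 mm (distance of any of objective, lens_cap, red_driver, eyepiece, fork, carton, tape from where it was at the start of the episode above 0.015 m).
It also fails if it takes over 51 s, if anything falls off the work surface, if the arm or the gripper's body presses on something with over 40 N, if the wrist force passes 120 N, or if a joint passes its speed limit or range.

## Working session

There is one attempt and no reset: what is moved stays moved. The work goes in short steps, Python scripts to look and compute and a tool call to move; the robot and the scene stay as the last step left them, time stands still between calls to the robot, and variables do not carry over. Pictures are saved under pics/ and viewed, at most 10 in all, crops included, and the job is handed in when it is done.

Besides the shell and the picture viewer there is one more tool, called after "Request:" as name(argument=value, ...), one argument or row to a line, values as JSON. arm_command: Moves the arm, as the interface text tells. Its arguments: {"type":"object","properties":{"turn":{"type":"array"},"xyz":{"type":"array"},"claw":{"type":"array"},"squeeze":{"type":"number"}},"required":["turn","xyz","claw"]}

```bash
mkdir -p pics
python3 - <<'E'
from rig import env, imaging
import cv2, numpy as np
for n in ("top","scene"):
    im,d=imaging.get_image(n); cv2.imwrite(f"pics/{n}0.png",im); np.save(f"pics/{n}0.npy",d); np.save(f"pics/{n}im.npy",im)
    c=imaging.camera_info(n); R=cv2.Rodrigues(np.array(c["rvec"]))[0]
    print(n,c["camera_matrix"],(-R.T@np.array(c["tvec"]).ravel()).round(3),R.round(2).tolist())
s=env.observe(); print(s["tool_rot"],s["position"],s["time_s"],s["ft_force"])
E
```

```text
top [[480.65493784   0.         320.95706689]
 [  0.         480.65493784 245.35205906]
 [  0.           0.           1.        ]] [0.423 0.047 0.996] [[0.0, -1.0, -0.0], [-0.99, -0.0, -0.15], [0.15, 0.0, -0.99]]
scene [[584.45982656   0.         315.47320977]
 [  0.         584.45982656 236.70783579]
 [  0.           0.           1.        ]] [0.    0.374 0.809] [[-0.49, -0.87, 0.01], [-0.66, 0.37, -0.66], [0.57, -0.33, -0.75]]
[[ 9.49929436e-01  3.12464479e-01 -1.23005178e-04]
 [ 3.12464374e-01 -9.49928609e-01  1.28574062e-03]
 [ 2.84902137e-04 -1.25979760e-03 -9.99999166e-01]] [ 0.17182744 -0.52219804  0.23078056] 0.1 [-0.71588457  0.1171213  -0.0765099 ]
```

View pics/top0.png

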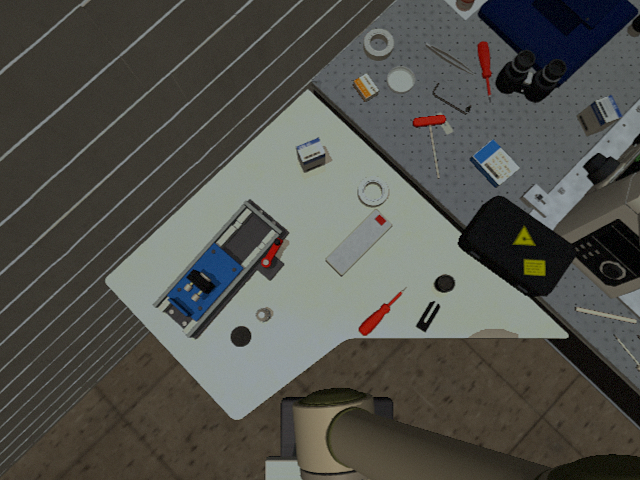

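View pics/scene0.png

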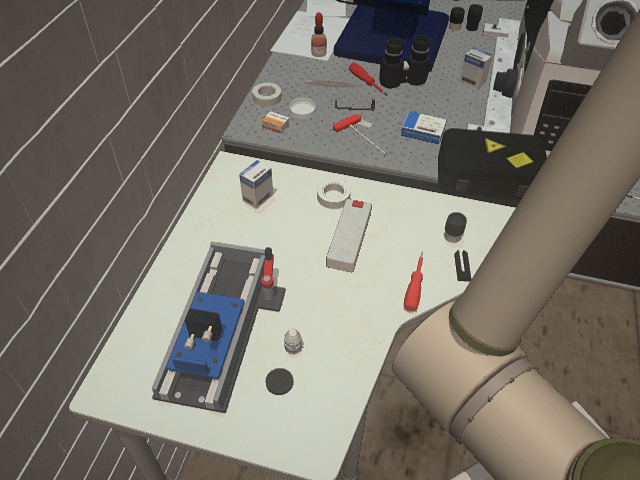

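```bash
cat > h.py <<'E'
from rig import env, imaging
import cv2, numpy as np
def cloud(n,im,d):
    c=imaging.camera_info(n); K=np.array(c["camera_matrix"]); R=cv2.Rodrigues(np.array(c["rvec"]))[0]; t=np.array(c["tvec"]).ravel()
    v,u=np.nonzero(d>0); z=d[v,u]
    P=np.c_[(u-K[0,2])/K[0,0]*z,(v-K[1,2])/K[1,1]*z,z]
    return (P-t)@R, im[v,u].astype(int), np.c_[u,v]
E
python3 - <<'E'
from h import *
X0,X1,Y0,Y1=.2,.6,.05,.5
for n in ("top","scene"):
    P,C,uv=cloud(n,np.load(f"pics/{n}im.npy"),np.load(f"pics/{n}0.npy"))
    m=(P[:,0]>X0)&(P[:,0]<X1)&(P[:,1]>Y0)&(P[:,1]<Y1)
    P,C=P[m],C[m]; tb=abs(P[:,2])<.006
    print(n,"desk z",np.median(P[tb,2]),np.histogram(P[:,2],bins=np.arange(0,.12,.004))[0])
    b=(C[:,0]>110)&(C[:,0]>1.8*C[:,2])&(P[:,2]>.02); r=(C[:,2]>120)&(C[:,2]>2.5*C[:,0])&(P[:,2]>.02)
    bt=b&(P[:,2]<.052)
    print("blue",cv2.minAreaRect(P[bt][:,:2].astype(np.float32)*1000),np.median(P[bt,2]),"tab",P[b&(P[:,2]>.06)].mean(0) if (b&(P[:,2]>.06)).any() else 0)
    print("red",cv2.minAreaRect(P[r][:,:2].astype(np.float32)*1000),np.median(P[r],0),r.sum())
    f=(P[:,2]>.034)&(P[:,2]<.0425)&~b&~r
    img=np.full((900,800,3),255,np.uint8)
    def px(p): return ((Y1-p[:,1])*2000).astype(int).clip(0,899),((X1-p[:,0])*2000).astype(int).clip(0,799)
    img=np.full((600,675,3),255,np.uint8)
    for p,c in sorted(zip(P,C),key=lambda a:a[0][2]):
        cv2.circle(img,(int((Y1-p[1])*1500),int((X1-p[0])*1500)),1,tuple(int(x) for x in np.clip(c*1.3,0,255)),-1)
    cv2.imwrite(f"pics/ortho_{n}.png",img)
E
```

```text
top desk z -0.0008166831289048959 [6466 1451  674  134  128  158  480  298  213  899 1800  736  145  204
  109   61   83  106  133   85   80  175  241   79   53   44   65   62
   61]
blue ((497.2115173339844, 278.4624328613281), (77.36896514892578, 136.8750457763672), 49.20783996582031) 0.043071768281523204 tab [0.4456605  0.31997153 0.07311288]
red ((548.2694702148438, 151.25192260742188), (17.729328155517578, 48.81130599975586), 65.5162353515625) [0.54960559 0.14868468 0.05251819] 132
scene desk z 0.00048037818750667344 [20877  1658  2076   354   302   350   596   798   337  1086  1861  1850
   246   436   314   220   202   208   304   183   182   264   480   247
    85   126   139   155   164]
blue ((496.12060546875, 279.6370849609375), (79.30517578125, 140.4036102294922), 49.47093200683594) 0.04436463412372975 tab [0.4458296  0.32316978 0.07411609]
red ((547.9615478515625, 149.04286193847656), (17.70828628540039, 51.131072998046875), 54.92593002319336) [0.55081193 0.14799678 0.05371193] 157
```

View pics/ortho_top.png

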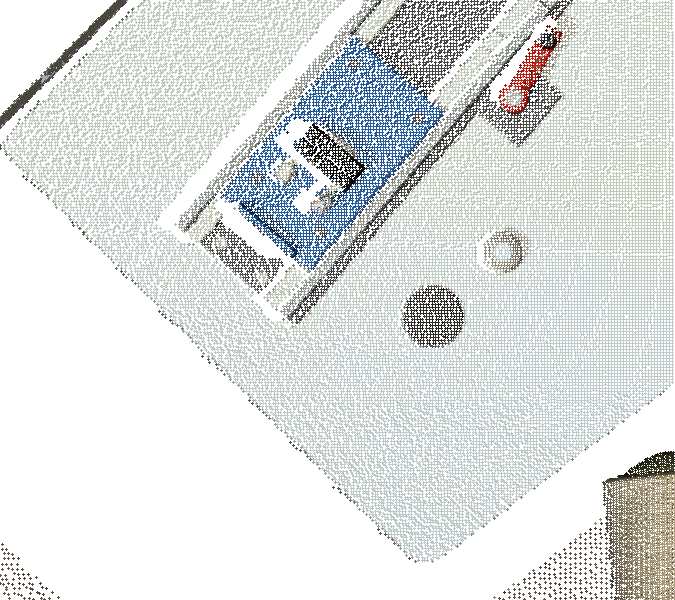

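Run:
```python
from h import *
from scipy.optimize import minimize
for n in ("top","scene"):
    P,C,uv=cloud(n,np.load(f"pics/{n}im.npy"),np.load(f"pics/{n}0.npy"))
    for yawdeg in (-41,-40.5,-40,-39.5):
        a=np.radians(yawdeg); d=np.array([np.cos(a),np.sin(a)]); y=np.array([-d[1],d[0]])
        q=P[:,:2]-[.5524,.2317]; b=np.c_[q@d,q@y]*1000; z=P[:,2]
        g=(C.max(1)-C.min(1)<40)
        f=(z>.035)&(z<.0425)&g&(b[:,0]>-180)&(b[:,0]<80)
        R=f&(b[:,1]<-40)&(b[:,1]>-56); L=f&(b[:,1]>40)&(b[:,1]<56)
        e=(z>.039)&(z<.049)&g&(abs(b[:,1])<40)&(b[:,0]>80)&(b[:,0]<120)
        print(n,yawdeg,"R",np.polyfit(b[R,0],b[R,1],1).round(4),"L",np.polyfit(b[L,0],b[L,1],1).round(4),"end",np.percentile(b[e,0],[3,50,97]).round(1),"fence x",np.percentile(b[L|R,0],[1,99]).round(1))
```

```text
top -41 R [ 9.10000e-03 -4.54567e+01] L [9.30000e-03 4.53178e+01] end [ 94.9  98.9 102.7] fence x [-172.9   77. ]
top -40.5 R [ 1.20000e-03 -4.55104e+01] L [1.60000e-03 4.52806e+01] end [ 95.   98.8 102.6] fence x [-173.2   77.1]
top -40 R [-6.70000e-03 -4.55056e+01] L [-6.8000e-03  4.5215e+01] end [ 94.9  98.6 102.4] fence x [-173.4   77. ]
top -39.5 R [-1.33000e-02 -4.55219e+01] L [-1.55000e-02  4.52271e+01] end [ 94.9  98.7 102.6] fence x [-173.    76.9]
scene -41 R [ 7.30000e-03 -4.56746e+01] L [7.60000e-03 4.51948e+01] end [ 93.9  97.2 102.6] fence x [-174.8   77.1]
scene -40.5 R [ 3.00000e-04 -4.58292e+01] L [-2.00000e-04  4.51985e+01] end [ 93.9  97.2 102.6] fence x [-175.2   76.6]
scene -40 R [-8.30000e-03 -4.58298e+01] L [-8.6000e-03  4.5212e+01] end [ 93.9  97.2 102.5] fence x [-175.    76.5]
scene -39.5 R [-1.43000e-02 -4.58516e+01] L [-1.71000e-02  4.52249e+01] end [ 93.7  97.2 102.6] fence x [-174.8   76. ]
```

Request:
arm_command(
  turn=[
    [0, 0, -1],
    [0, 0, -1],
  ],
  xyz=[
    [0.9587, -0.042, 0],
    [0.9587, -0.042, 0],
  ],
  claw=[0, 0],
)

```text
time_s: 0.3
position: [0.2603, -0.4846, 0.2308]
tool_rot: [[0.881, 0.473, -0.0], [0.473, -0.881, 0.001], [0.0, -0.001, -1.0]]
ft_force: [0.4, -1.0, -0.3]
grip_width: 0.0594
gripper_force: 0.0
```

Request:
arm_command(
  turn=[
    [0, 0, -1],
    [0, 0, -1],
    [0, 0, -1],
    [0, 0, -1],
    [0, 0, -1],
    [0, 0, -1],
    [0, 0, -1],
    [0, 0, -1],
    [0, 0, -1],
    [0, 0, -1],
    [0, 0, -1],
    [0, 0, -1],
  ],
  xyz=[
    [0.9587, -0.042, 0],
    [0.9587, -0.042, 0],
    [0.9587, -0.042, 0],
    [0.9587, -0.042, 0],
    [0.9587, -0.042, 0],
    [0.9587, -0.042, 0],
    [0.9587, -0.042, 0],
    [0.9587, -0.042, 0],
    [0.9587, -0.042, 0],
    [0.9587, -0.042, 0],
    [0.9587, -0.042, 0],
    [0.9587, -0.042, 0],
  ],
  claw=[0, 0, 0, 0, 0, 0, 0, 0, 0, 0, 0, 0],
)

```text
time_s: 1.5
position: [0.5498, -0.0152, 0.2309]
tool_rot: [[0.028, 1.0, -0.001], [1.0, -0.028, 0.0], [0.0, -0.001, -1.0]]
ft_force: [0.5, -0.2, 1.0]
grip_width: 0.0
gripper_force: 0.0
```

Request:
arm_command(
  turn=[
    [0, 0, -1],
    [0, 0, -1],
    [0, 0, -1],
    [0, 0, -1],
    [0, 0, -1],
    [0, 0, -1],
    [0, 0, -1],
    [0, 0, -1],
    [0, 0, -1],
    [0, 0, -1],
    [0, 0, -0.25],
    [0, 0, 0],
  ],
  xyz=[
    [0.9587, -0.042, 0],
    [0.9587, -0.042, 0],
    [0.9587, -0.042, 0],
    [0.9587, -0.042, 0],
    [0.9587, -0.042, 0],
    [0.9587, -0.042, 0],
    [0.9587, -0.042, 0],
    [0.9587, -0.042, 0],
    [0, 0, 0],
    [0, 0, 0],
    [0, 0, 0],
    [0, 0, 0],
  ],
  claw=[0, 0, 0, 0, 0, 0, 0, 0, 0, 0, 0, 0],
)

```text
time_s: 2.7
position: [0.4321, 0.3401, 0.2311]
tool_rot: [[-0.759, 0.651, -0.0], [0.651, 0.759, -0.0], [0.0, -0.001, -1.0]]
ft_force: [0.1, -0.5, -0.1]
grip_width: -0.0001
gripper_force: 0.0
```

Request:
arm_command(
  turn=[
    [0, 0, 0],
    [0, 0, 0],
    [0, 0, 0],
    [0, 0, 0],
    [0, 0, 0],
    [0, 0, 0],
    [0, 0, 0],
    [0, 0, 0],
  ],
  xyz=[
    [0.26, -0.08, 0.5],
    [0, 0, 0.6],
    [0, 0, 0.6],
    [0, 0, 0.6],
    [0, 0, 0.5],
    [0, 0, 0.4],
    [0, 0, 0.3],
    [0, 0, 0],
  ],
  claw=[0, 0, 0, 0, 0, 0, 0, 0],
)

```text
time_s: 3.5
position: [0.4189, 0.3449, 0.0545]
tool_rot: [[-0.758, 0.652, -0.004], [0.652, 0.758, -0.002], [0.002, -0.004, -1.0]]
ft_force: [0.3, -0.9, 0.1]
grip_width: 0.0
gripper_force: 0.0
```

Run:
```python
from h import *
im,d=imaging.get_image("scene"); cv2.imwrite("pics/s1.png",cv2.resize(im[220:430,100:340],None,fx=2.8,fy=2.8))
s=env.observe(); print(s["position"],s["ft_force"])
```

```text
[0.41950193 0.3452443  0.05585712] [ 0.49848143 -0.7747067   0.47622774]
```

View pics/s1.png

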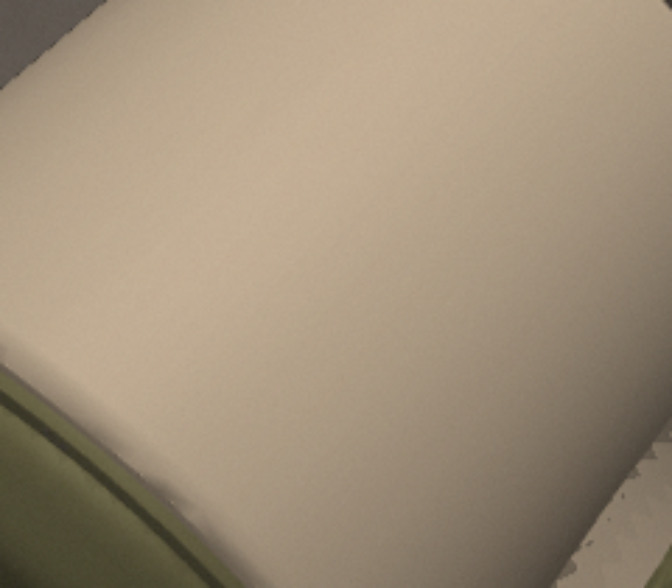

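Request:
arm_command(
  turn=[
    [0, 0, 0],
    [0, 0, 0],
    [0, 0, 0],
    [0, 0, 0],
    [0, 0, 0],
    [0, 0, 0],
    [0, 0, 0],
    [0, 0, 0],
    [0, 0, 0],
    [0, 0, 0],
    [0, 0, 0],
    [0, 0, 0],
  ],
  xyz=[
    [-0.05, 0, 0],
    [-0.05, 0, 0],
    [-0.05, 0, 0],
    [-0.05, 0, 0],
    [-0.05, 0, 0],
    [-0.05, 0, 0],
    [-0.05, 0, 0],
    [-0.05, 0, 0],
    [-0.05, 0, 0],
    [-0.05, 0, 0],
    [-0.05, 0, 0],
    [-0.05, 0, 0],
  ],
  claw=[0, 0, 0, 0, 0, 0, 0, 0, 0, 0, 0, 0],
)

```text
time_s: 4.75
position: [0.4422, 0.3262, 0.0563]
tool_rot: [[-0.76, 0.65, -0.0], [0.65, 0.76, 0.0], [0.0, -0.0, -1.0]]
ft_force: [-3.8, 2.4, 2.1]
grip_width: -0.0005
gripper_force: 2.1
```

Request:
arm_command(
  turn=[
    [0, 0, 0],
    [0, 0, 0],
    [0, 0, 0],
    [0, 0, 0],
    [0, 0, 0],
    [0, 0, 0],
    [0, 0, 0],
    [0, 0, 0],
    [0, 0, 0],
    [0, 0, 0],
    [0, 0, 0],
    [0, 0, 0],
  ],
  xyz=[
    [-0.05, 0, 0],
    [-0.05, 0, 0],
    [-0.05, 0, 0],
    [-0.05, 0, 0],
    [-0.05, 0, 0],
    [-0.05, 0, 0],
    [-0.05, 0, 0],
    [-0.05, 0, 0],
    [-0.05, 0, 0],
    [-0.05, 0, 0],
    [-0.05, 0, 0],
    [-0.05, 0, 0],
  ],
  claw=[0, 0, 0, 0, 0, 0, 0, 0, 0, 0, 0, 0],
)

```text
time_s: 5.95
position: [0.4653, 0.3065, 0.0563]
tool_rot: [[-0.76, 0.65, -0.0], [0.65, 0.76, -0.0], [0.0, -0.0, -1.0]]
ft_force: [-3.4, 2.7, 0.3]
grip_width: -0.0004
gripper_force: 2.0
```

Request:
arm_command(
  turn=[
    [0, 0, 0],
    [0, 0, 0],
    [0, 0, 0],
    [0, 0, 0],
    [0, 0, 0],
    [0, 0, 0],
    [0, 0, 0],
    [0, 0, 0],
    [0, 0, 0],
    [0, 0, 0],
  ],
  xyz=[
    [-0.05, 0, 0],
    [-0.05, 0, 0],
    [-0.05, 0, 0],
    [-0.05, 0, 0],
    [-0.05, 0, 0],
    [-0.05, 0, 0],
    [-0.05, 0, 0],
    [-0.05, 0, 0],
    [-0.05, 0, 0],
    [-0.05, 0, 0],
  ],
  claw=[0, 0, 0, 0, 0, 0, 0, 0, 0, 0],
)

```text
time_s: 6.95
position: [0.4843, 0.2902, 0.0563]
tool_rot: [[-0.76, 0.65, -0.0], [0.65, 0.76, -0.0], [-0.0, -0.0, -1.0]]
ft_force: [-2.3, 2.7, 0.4]
grip_width: -0.0003
gripper_force: 1.9
```

Request:
arm_command(
  turn=[
    [0, 0, 0],
    [0, 0, 0],
    [0, 0, 0],
  ],
  xyz=[
    [-0.03, 0, 0],
    [-0.03, 0, 0],
    [-0.03, 0, 0],
  ],
  claw=[0, 0, 0],
)

```text
time_s: 7.25
position: [0.4876, 0.2874, 0.0563]
tool_rot: [[-0.76, 0.65, -0.0], [0.65, 0.76, -0.0], [0.0, -0.0, -1.0]]
ft_force: [-2.2, 1.9, 0.5]
grip_width: -0.0001
gripper_force: 1.7
```

Request:
arm_command(
  turn=[
    [0, 0, 0],
    [0, 0, 0],
  ],
  xyz=[
    [-0.02, 0, 0],
    [-0.02, 0, 0],
  ],
  claw=[0, 0],
)

```text
time_s: 7.45
position: [0.4894, 0.286, 0.0563]
tool_rot: [[-0.76, 0.65, 0.001], [0.65, 0.76, -0.0], [-0.001, 0.0, -1.0]]
ft_force: [-1.2, 0.8, 1.3]
grip_width: 0.0002
gripper_force: 1.4
```

Request:
arm_command(
  turn=[
    [0, 0, 0],
    [0, 0, 0],
  ],
  xyz=[
    [-0.02, 0, 0],
    [-0.02, 0, 0],
  ],
  claw=[0, 0],
)

```text
time_s: 7.65
position: [0.4906, 0.2849, 0.0564]
tool_rot: [[-0.76, 0.65, -0.0], [0.65, 0.76, 0.0], [0.0, 0.0, -1.0]]
ft_force: [-2.6, 2.9, 0.9]
grip_width: -0.0001
gripper_force: 2.0
```

Request:
arm_command(
  turn=[
    [0, 0, 0],
    [0, 0, 0],
  ],
  xyz=[
    [-0.02, 0, 0],
    [-0.02, 0, 0],
  ],
  claw=[0, 0],
)

```text
time_s: 7.85
position: [0.492, 0.2837, 0.0563]
tool_rot: [[-0.76, 0.65, -0.0], [0.65, 0.76, 0.0], [0.0, -0.0, -1.0]]
ft_force: [-6.8, 7.5, 2.0]
grip_width: 0.0
gripper_force: 5.0
```

```bash
cat >> h.py <<'E'
def look(n):
    im,d=imaging.get_image(n); P,C,uv=cloud(n,im,d)
    q=P[:,:2]-[.551,.233]; a=np.radians(-40.5); D=np.array([np.cos(a),np.sin(a)]); y=np.array([-D[1],D[0]])
    b=np.c_[q@D,q@y,P[:,2]]*1000; k=(abs(b[:,0])<180)&(abs(b[:,1])<120)
    blue=k&(C[:,0]>90)&(C[:,0]>1.8*C[:,2])&(b[:,2]>20); red=k&(C[:,2]>100)&(C[:,2]>2.5*C[:,0])&(b[:,2]>20)
    for nm,m in (("blue",blue),("red",red)):
        if m.sum()>20: print(n,nm,m.sum(),np.percentile(b[m],[2,25,50,75,98],axis=0).round(1).tolist(),uv[m].mean(0))
    if blue.sum()>20:
        m=blue&(b[:,0]>15); print("front part z",np.percentile(b[m,2],[5,50,95]) if m.any() else 0)
    return im
E
python3 - <<'E'
from h import *
im=look("top"); cv2.imwrite("pics/t2.png",im[160:380,120:340])
s=env.observe(); print(s["position"],s["ft_force"])
E
```

```text
top blue 708 [[-14.7, -35.9, 32.2], [31.0, 1.9, 35.1], [48.4, 16.7, 36.2], [63.3, 29.7, 37.4], [71.9, 38.5, 39.6]] [239.05508475 234.00988701]
top red 144 [[29.9, -76.4, 48.8], [45.6, -68.5, 51.4], [55.9, -65.1, 52.6], [66.6, -61.4, 53.9], [80.6, -56.5, 55.7]] [270.83333333 253.75694444]
front part z [33.30449636 36.1951072  39.05121999]
[0.49200451 0.28371077 0.05638519] [-4.66467877  3.49990748  1.38632564]
```

Request:
arm_command(
  turn=[
    [0, 0, 0],
    [0, 0, 0],
    [0, 0, 0],
    [0, 0, 0],
    [0, 0, 0],
    [0, 0, 0],
    [0, 0, 0],
    [0, 0, 0],
  ],
  xyz=[
    [0.05, 0, 0],
    [0.15, 0, 0],
    [0.2, 0, 0],
    [0, 0, -0.4],
    [0, 0, -0.6],
    [0, 0, -0.6],
    [0, 0, -0.4],
    [0, 0, 0],
  ],
  claw=[0, 0, 0, 0, 0, 0, 0, 0],
)

```text
time_s: 8.7
position: [0.4776, 0.2974, 0.1591]
tool_rot: [[-0.76, 0.65, 0.006], [0.65, 0.76, 0.002], [-0.003, 0.005, -1.0]]
ft_force: [0.6, 1.0, -0.0]
grip_width: -0.0001
gripper_force: 0.0
```

Request:
arm_command(
  turn=[
    [0, 0, 0],
    [0, 0, 0],
    [0, 0, 0],
    [0, 0, 0],
    [0, 0, 0],
    [0, 0, 0],
    [0, 0, 0],
    [0, 0, 0],
  ],
  xyz=[
    [-0.4, -0.2, 0],
    [-0.6, -0.3, 0],
    [-0.6, -0.3, 0],
    [-0.6, -0.3, 0],
    [-0.6, -0.3, 0],
    [-0.5, -0.28, 0],
    [-0.32, -0.2, 0],
    [0, 0, 0],
  ],
  claw=[0, 0, 0, 0, 0, 0, 0, 0],
)

```text
time_s: 9.5
position: [0.5535, 0.1058, 0.1551]
tool_rot: [[-0.758, 0.652, -0.001], [0.652, 0.758, -0.0], [0.001, -0.001, -1.0]]
ft_force: [-0.3, 0.5, -1.0]
grip_width: -0.0001
gripper_force: 0.0
```

Run:
```python
from h import *
im=look("top"); cv2.imwrite("pics/t3.png",cv2.resize(im[160:360,140:340],None,fx=3,fy=3))
s=env.observe(); print(s["time_s"],s["position"],s["ft_force"])
```

```text
top blue 501 [[-64.7, -38.9, 32.7], [-49.1, -29.8, 35.0], [-24.0, 8.8, 36.3], [25.6, 28.7, 37.5], [48.0, 38.1, 67.1]] [223.87025948 259.61477046]
top red 86 [[27.8, -84.8, 48.6], [34.3, -71.3, 51.6], [44.3, -67.3, 52.8], [50.2, -62.7, 54.1], [56.1, -59.1, 128.0]] [267.3255814  259.15116279]
front part z [33.04465151 36.10243937 38.91786264]
9.55 [0.55304527 0.1070992  0.15531144] [-0.76858207  0.11534698  0.91011868]
```

View pics/t3.png

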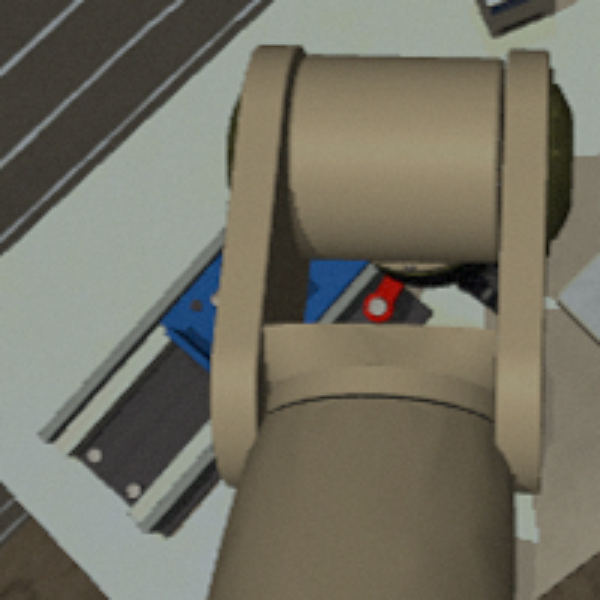

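Request:
arm_command(
  turn=[
    [0, 0, 0],
    [0, 0, 0],
    [0, 0, 0],
    [0, 0, 0],
    [0, 0, 0],
    [0, 0, 0],
  ],
  xyz=[
    [0, 0, 0.4],
    [0, 0, 0.5],
    [0, 0, 0.5],
    [0, 0, 0.3],
    [0, 0, 0.2],
    [0, 0, 0],
  ],
  claw=[0, 0, 0, 0, 0, 0],
)

```text
time_s: 10.15
position: [0.5524, 0.1084, 0.0601]
tool_rot: [[-0.761, 0.649, -0.003], [0.649, 0.761, 0.0], [0.002, -0.002, -1.0]]
ft_force: [-0.2, -0.1, -0.4]
grip_width: 0.0002
gripper_force: 0.0
```

Request:
arm_command(
  turn=[
    [0, 0, 0],
    [0, 0, 0],
    [0, 0, 0],
    [0, 0, 0],
    [0, 0, 0],
    [0, 0, 0],
  ],
  xyz=[
    [0, 0.05, 0],
    [0, 0.05, 0],
    [0, 0.05, 0],
    [0, 0.05, 0],
    [0, 0.05, 0],
    [0, 0.05, 0],
  ],
  claw=[0, 0, 0, 0, 0, 0],
)

```text
time_s: 10.75
position: [0.5633, 0.119, 0.0614]
tool_rot: [[-0.76, 0.65, 0.0], [0.65, 0.76, -0.0], [-0.0, 0.0, -1.0]]
ft_force: [-0.2, -0.9, -0.0]
grip_width: -0.0002
gripper_force: 0.6
```

Request:
arm_command(
  turn=[
    [0, 0, 0],
    [0, 0, 0],
    [0, 0, 0],
    [0, 0, 0],
    [0, 0, 0],
    [0, 0, 0],
    [0, 0, 0],
    [0, 0, 0],
    [0, 0, 0],
    [0, 0, 0],
    [0, 0, 0],
    [0, 0, 0],
  ],
  xyz=[
    [-0.005, 0.05, 0],
    [-0.005, 0.05, 0],
    [-0.005, 0.05, 0],
    [-0.005, 0.05, 0],
    [0.005, 0.05, 0],
    [0.005, 0.05, 0],
    [0.005, 0.05, 0],
    [0.005, 0.05, 0],
    [0.016, 0.05, 0],
    [0.016, 0.05, 0],
    [0.016, 0.05, 0],
    [0.016, 0.05, 0],
  ],
  claw=[0, 0, 0, 0, 0, 0, 0, 0, 0, 0, 0, 0],
)

```text
time_s: 11.95
position: [0.5805, 0.144, 0.0614]
tool_rot: [[-0.76, 0.65, 0.0], [0.65, 0.76, 0.0], [-0.0, 0.0, -1.0]]
ft_force: [1.1, -0.2, -0.6]
grip_width: 0.0001
gripper_force: 0.4
```

Request:
arm_command(
  turn=[
    [0, 0, 0],
    [0, 0, 0],
    [0, 0, 0],
    [0, 0, 0],
    [0, 0, 0],
    [0, 0, 0],
    [0, 0, 0],
    [0, 0, 0],
  ],
  xyz=[
    [0.026, 0.044, 0],
    [0.026, 0.044, 0],
    [0.026, 0.044, 0],
    [0.026, 0.044, 0],
    [0.034, 0.038, 0],
    [0.034, 0.038, 0],
    [0.034, 0.038, 0],
    [0.034, 0.038, 0],
  ],
  claw=[0, 0, 0, 0, 0, 0, 0, 0],
)

```text
time_s: 12.75
position: [0.5819, 0.1643, 0.0614]
tool_rot: [[-0.76, 0.65, 0.0], [0.65, 0.76, 0.0], [-0.0, 0.0, -1.0]]
ft_force: [0.5, -1.2, 0.4]
grip_width: 0.0
gripper_force: 0.5
```

Run:
```python
from h import *
im=look("top"); cv2.imwrite("pics/t4.png",cv2.resize(im[160:360,140:340],None,fx=3,fy=3))
s=env.observe(); p=s["position"][:2]-np.array([.551,.233]); print(s["time_s"],p@[.76,-.65],p@[.65,.76],s["ft_force"])
```

```text
top blue 76 [[5.3, 4.4, 32.5], [13.9, 12.7, 35.5], [20.7, 21.1, 36.5], [25.7, 26.5, 37.5], [30.6, 37.7, 78.8]] [227.96052632 240.85526316]
front part z [32.95875804 36.48067154 38.95378895]
12.8 0.0679251983116998 -0.031894084769408214 [-0.13114104 -0.33760867 -1.03746772]
```

View pics/t4.png

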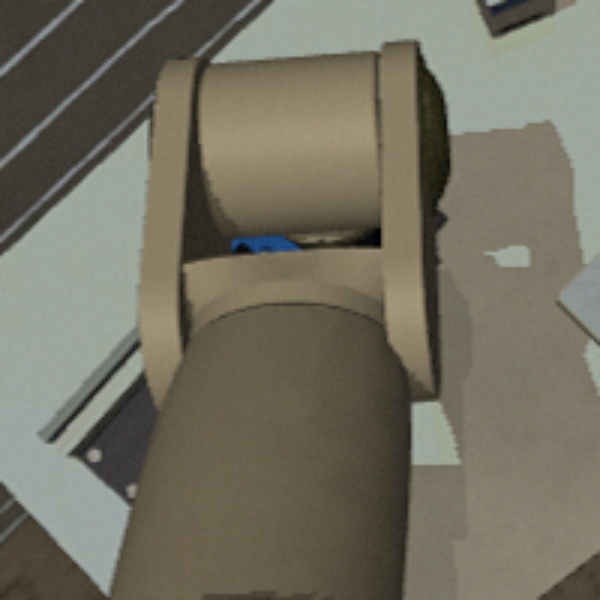

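Request:
arm_command(
  turn=[
    [0, 0, 0],
    [0, 0, 0],
    [0, 0, 0],
    [0, 0, 0],
    [0, 0, 0],
    [0, 0, 0],
    [0, 0, 0],
  ],
  xyz=[
    [0.042, 0.03, 0],
    [0.042, 0.03, 0],
    [0.042, 0.03, 0],
    [0.042, 0.03, 0],
    [0.035, 0.016, 0],
    [0.035, 0.016, 0],
    [0.035, 0.01, 0],
  ],
  claw=[0, 0, 0, 0, 0, 0, 0],
)

```text
time_s: 13.5
position: [0.5766, 0.1792, 0.0613]
tool_rot: [[-0.76, 0.65, 0.0], [0.65, 0.76, -0.0], [-0.0, -0.0, -1.0]]
ft_force: [0.6, -1.7, 0.8]
grip_width: -0.0003
gripper_force: 0.5
```

Request:
arm_command(
  turn=[
    [0, 0, 0],
    [0, 0, 0],
  ],
  xyz=[
    [0.03, 0, 0],
    [0.03, 0, 0],
  ],
  claw=[0, 0],
)

```text
time_s: 13.7
position: [0.5753, 0.1805, 0.0615]
tool_rot: [[-0.76, 0.65, 0.003], [0.65, 0.76, -0.001], [-0.003, 0.001, -1.0]]
ft_force: [7.2, -7.3, -3.6]
grip_width: -0.0003
gripper_force: 4.9
```

Request:
arm_command(
  turn=[
    [0, 0, 0],
    [0, 0, 0],
    [0, 0, 0],
    [0, 0, 0],
    [0, 0, 0],
    [0, 0, 0],
    [0, 0, 0],
    [0, 0, 0],
    [0, 0, 0],
    [0, 0, 0],
    [0, 0, 0],
    [0, 0, 0],
  ],
  xyz=[
    [0, 0, 0],
    [0, 0, 0],
    [-0.1, 0, 0],
    [-0.3, 0, 0],
    [-0.2, 0, -0.3],
    [0, 0, -0.6],
    [0, 0, -0.8],
    [0, 0, -0.8],
    [0, -0.6, -0.5],
    [0, -0.8, 0],
    [0, -0.8, 0],
    [0, -0.8, 0],
  ],
  claw=[0, 0, 0, 0, 0, 0, 0, 0, 0, 0, 0, 0],
)

```text
time_s: 14.9
position: [0.4989, 0.0461, 0.2116]
tool_rot: [[-0.76, 0.65, 0.0], [0.65, 0.76, 0.0], [-0.0, 0.0, -1.0]]
ft_force: [1.0, -0.6, -0.2]
grip_width: -0.0001
gripper_force: 0.0
```

Request:
arm_command(
  turn=[
    [0, 0, 0],
    [0, 0, 0],
    [0, 0, 0],
    [0, 0, 0],
    [0, 0, 0],
    [0, 0, 0],
  ],
  xyz=[
    [0, -0.8, 0],
    [0, -0.8, 0],
    [0.5, -0.7, 0],
    [0.5, -0.7, 0],
    [0, -0.3, 0],
    [0, 0, 0],
  ],
  claw=[0, 0, 0, 0, 0, 0],
)

```text
time_s: 15.5
position: [0.3538, -0.0465, 0.2119]
tool_rot: [[-0.758, 0.652, 0.001], [0.652, 0.758, -0.0], [-0.001, 0.0, -1.0]]
ft_force: [1.1, -0.1, 0.8]
grip_width: 0.0002
gripper_force: 0.0
```

Run:
```python
from h import *
look("scene")
im=look("top"); cv2.imwrite("pics/t5.png",cv2.resize(im[120:370,120:460],None,fx=2.2,fy=2.2))
s=env.observe(); print(s["time_s"],s["position"],s["ft_force"],s["q"])
```

```text
scene blue 1816 [[-67.0, -38.6, 34.4], [-40.7, -27.3, 36.5], [-21.2, -4.3, 37.5], [25.4, 18.7, 38.5], [69.2, 37.8, 67.6]] [220.93557269 301.28248899]
scene red 167 [[27.1, -75.2, 51.2], [30.9, -57.2, 52.9], [33.5, -46.1, 53.8], [37.0, -34.7, 54.7], [41.1, -14.9, 56.3]] [253.28742515 278.17964072]
front part z [35.25352289 37.40167532 39.59072649]
top blue 1744 [[-63.4, -38.2, 32.6], [-37.1, -22.4, 35.1], [11.8, 1.8, 36.2], [47.5, 22.5, 37.5], [70.6, 38.0, 66.1]] [230.53555046 252.67545872]
top red 145 [[28.6, -76.2, 48.0], [32.5, -61.2, 51.3], [36.3, -50.3, 52.4], [40.1, -39.7, 53.5], [44.1, -29.0, 56.3]] [259.04827586 256.60689655]
front part z [33.22661528 36.15020831 38.95971229]
15.6 [ 0.35516436 -0.04582847  0.2116964 ] [-0.16532731  0.25011805  0.37487923] [-2.65218637e+01  3.21426998e+00  1.03056129e+02  2.06751612e-02
  7.36752465e+01 -7.59188428e+01]
```

View pics/t5.png

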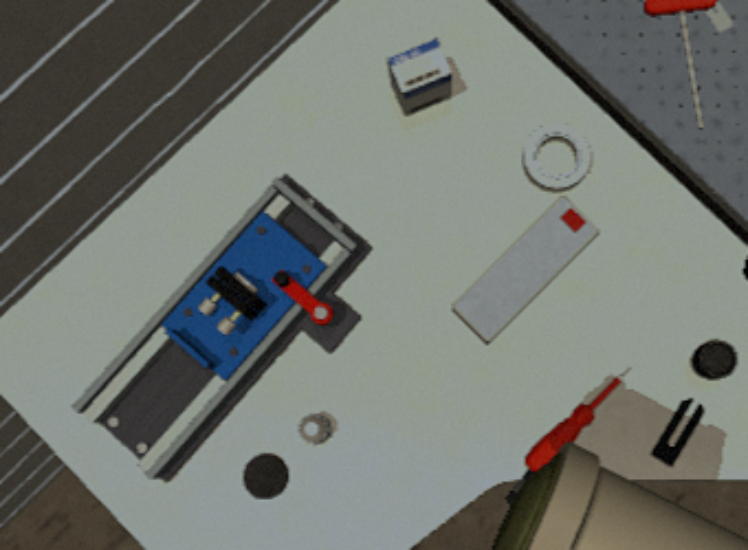

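```bash
python3 -c "
from rig import env; print(env.close_job())"
```

```text
the job is handed in; nothing more can be done
None
```

The board is down in its notches and the latch arm lies closed across it. The final camera check confirmed both, the bystanders were left alone, and the job was handed in at about 16 s, though the hand-in returned no verdict.

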